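Free the stuck cup from the tankard

ROBOT

A 6-joint arm with a two-finger parallel gripper is mounted at the origin on the work surface. World frame = base frame: x ahead of the robot, y to its left, z up, the work surface at z = 0. Lengths are in mm, angles in rad, forces in N, time in s.
With the tool pointing down it reaches from about 350 to 775 mm from the base axis. Payload 7.3 kg.
Tool frame: the origin (TCP) lies at the very end of the fingers, on their centre line; the grasp point (between the pads) lies bot.grasp_offset behind it (bot.grasp_offset is the distance from the TCP to the grasp point, in mm); z points along the fingers, y is the line along which they close (so a half turn about z gives the same grasp; the last joint's range is limited). The gripper opens to 92 mm and grips with 3 to 60 N. Pads are 19 mm wide; open, the fingers measure 130 mm over their backs; the gripper's body (75 mm by 190 mm) begins 47 mm behind the grasp point.
Start: joints at [0.998, 0.342, 1.524, -0, 1.275, -0.146], TCP at [217.317, 477.931, 226.741] pointing down, gripper open.
Joint ranges: [-2.53, 2.53], [-0.77, 2.02], [0.04, 2.7], [-1, 4.14], [0.28, 2.66], [-3.11, 3.11]. Speed limits (rad/s): [2.57, 2.57, 3.14, 3.14, 3.14, 3.14].

INTERFACE

Orientations are given as [roll, pitch, yaw] about the fixed x, y, z axes, in that order (R = Rz(yaw) Ry(pitch) Rx(roll)).
In Python, from plant import bot gives the robot as it stands. The module is installed in compiled form; this text tells all that it offers.
- The arm moves only by the shell command python3 -m handwheel 'ROWS'. ROWS is JSON, a list of rows, each an object of numbers: "claw": the finger opening in mm, from 0 to 91.8; "dx", "dy", "dz": the shift along the tool's x, y, z in mm; "rx", "ry", "rz": the turn, a rotation vector about the tool's x, y, z in rad. A call has 1 to 10 rows; each row shifts and turns the commanded pose from where the row before left it, along the tool's axes as they then stand; what a row does not reach is not made up. A row lasts 1/10 s, in which the tool goes at most 50 mm and 8.59 degrees, less where a joint would pass 70% of its speed; a pose out of reach is approached as far as the arm can. A call is refused whole if a number of a shift passes 50 or a number of a turn 0.15, either way. A call with a gripper value outside its range is refused whole. The fingers move at their own pace and stop on an object; the grip force is fixed at half the most. Time passes only in rows, so rows that do not move let the fingers close. It gives the time, the measured TCP pose, the force and the opening at its end, in the units of the state.
- bot.get_obs(): the state, without advancing time (a new reading comes with each control period).
- bot.capture(name): name is "scene" or "side" or "wrist"; returns a dict with "frame" (480x640x3 uint8, red, green, blue), "camera_matrix" (3x3 intrinsics, pixels), "view" (4x4, takes a point from world to camera coordinates); the wrist camera has in their place "mount" (4x4, takes a point from camera to tool coordinates, whose origin is the TCP and whose axes are the flange's). Camera axes: x right, y down, z forward; pixel columns grow to the right and rows downward; lengths in mm; the calibration is good to about 2 mm. A picture is of the moment at which its call begins: read the wrist's pose just before it. There is no depth.
- bot.close_job(): hands the job in, once; it reports no verdict.
The state is a dict: "time": time; "joint_positions": joint angles; "dq": joint speeds; "tau": joint torques, N m; "tool_pos": TCP position; "tcp_rot": TCP orientation; "contact_force": force on the tool from outside, world axes, zero at the start; "moment": the same for the moment, N m; "grip_width": finger opening in mm.
Only numpy, scipy, OpenCV 4.12 (cv2) and the standard library are available. Lean on these libraries where they do the work, as an engineer would, in place of code of your own. Each camera call takes 0.05 s, during which the arm holds its last target. There are 200 camera calls.

TASK

A small staved cup has got stuck inside the tankard that is clamped in the press stand. Push the press board near its free corner so that it swings on its pin right round to its stop, clear of the cups, then take the cup by its rim and work it free by turning it a little at a time with light pulls, never wrenching at it. Stand the freed cup upright in the middle of the round log slab, set down rather than dropped, and leave everything else on the bench where it is.

Things in the scene. Friction and masses are not known exactly. Their poses are not given: they have to be found in the camera images.
- stand: Plywood press stand screwed to the bench (base 150 x 260 x 20 mm) with a staved wooden tankard clamped fast in it. Origin: on the bench surface, on the tankard's upright axis, z up. Tankard: outer radius 62 mm, wall 9 mm, rim 120 mm above the bench, handle on the stand's +x side out to 110 mm from the axis, inner floor 40 mm above the bench. Nothing of this moves.
- caught_hoop (a point): On the tankard's axis, 62 mm above the bench: centre of a steel hoop fixed inside, out of sight (58 to 66 mm above the bench, inner radius 43.5 mm), which holds the cup. It has four equal gaps 90 degrees apart, each 28 degrees wide. How the hoop is turned is unknown; this point's axes do not show it. It springs up 1 mm for each 4 N, to a hard end after 6 mm.
- cup: The stuck cup: 16 wooden staves (18 mm wide flats, one facing +x), 120 mm tall, open on top, outer radius 39 mm at the foot, 46 mm in the straight upper 45 mm, wall 8 mm, 0.2 to 0.4 kg. Origin: centre of its underside, z up its axis. Starts on the tankard's inner floor. It turns freely either way, but lifts only 6 mm before it catches, until turned to the right place.
- cup_catch (a point): On the cup's axis, 8 mm above its underside, level with two steel rivet heads that stick out along the cup's +x and -x to 48 mm from the axis (10 mm wide, 8 mm high) and start under the hoop. The cup draws straight up only with the rivets within 7 degrees of the middles of opposite gaps: 25 to 65 degrees from the start, either way, to be found by feel. Raised 25 mm, it is past the hoop.
- cup_rim (a point): Centre of the stuck cup's mouth, on its axis at rim height, 120 mm above its underside and 40 mm above the tankard's rim.
- press_board (a joint): Angle of the wooden press board on its upright pin (rad). Board 100 x 200 x 12 mm, underside 172 mm above the bench (12 mm over the cup's rim), pinned on its middle line 20 mm from one end. At 0 it points along the stand's -y and covers the cup; growing, it turns anticlockwise from above to a stop at 1.6. Starts at 0 to 0.25, stays where left; 2 N at its free end moves it.
- press_pin (a point): The board's pin axis, on the stand 110 mm along the stand's +y from the tankard's axis, at mid-thickness of the board (178 mm above the bench). The steel post under it has radius 16 mm; the pin head ends 187 mm above the bench.
- press_corner (a point): Point on the board's long side edge near its free corner, at mid-thickness, 165 mm from the pin along the board and 50 mm off its middle line. Its axes are the board's: pushing the edge here along this +x swings the board open (press_board grows).
- slab: Round slice of a log lying on the bench, fixed, radius 85 mm, 24 mm thick, flat top with a thin drawn circle in the middle (radius 45 mm). Origin: centre of its underside.
- stave: Bystander: loose stave lying flat, 150 x 24 x 10 mm, between stand and slab. Origin: centre of its underside, x along it.
- mallet: Bystander: wooden hammer lying on the bench, about 260 mm long, origin underneath its middle.
- small_mug: Bystander: small wooden mug, radius 36 mm, 75 mm tall. Origin: centre of its underside.
- glue: Bystander: closed white glue bottle, radius 30 mm, 130 mm tall. Origin: centre of its underside.
- log: Bystander: short upright log, radius 55 mm, 120 mm tall. Origin: centre of its underside.
- hoop: Bystander: steel barrel hoop lying flat, outer radius 55 mm, 16 mm high. Origin: centre of its underside.
- cork_round: Bystander: cork disc, radius 35 mm, 35 mm tall. Origin: centre of its underside.

How it is judged (in metres and radians):
On the way, in this order (a step that is already met when the one before it is completed fails the run):
1. the press board is swung round to its stop (value of joint press_board above 1.45 rad), for 0.2 s.
2. the cup is drawn right out of the tankard (z of cup in the frame of stand above 0.12 m), for 0.1 s.
At the end, for the whole second after the job is handed in: The press board is at its stop (joint above 1.4 rad), and the cup stands at rest, upright within 0.08 rad, on the slab's top with its axis within 45 mm of the slab's centre (value of joint press_board above 1.4 rad and horizontal distance between cup and slab below 0.045 m and z of cup in the frame of slab between 0.018 and 0.032 m and angle between cup's own z axis and vertical below 0.08 rad and linear speed of cup below 0.02 m/s and contact force between cup and slab above 0.5 N); the robot touches nothing.
It fails at once if the cup is wrenched: more than 40 N between cup and tankard or hoop (contact force between cup and stand above 40 N).
It fails at once if the cup is dropped (falls faster than 0.45 m/s out of the fingers) (linear speed of cup above 0.45 m/s and contact force between the fingers and cup below 0.2 N).
It fails at once if a bystander is moved by more than 30 mm (distance of any of stave, mallet, small_mug, glue, log, hoop, cork_round from where it was at the start of the episode above 0.03 m).
It also fails if it takes over 66 s, if anything falls off the work surface, if the arm or the gripper's body presses on something with over 40 N, if the wrist force passes 120 N, or if a joint passes its speed limit or range.

## Working session

There is one attempt and no reset: what is moved stays moved. The work goes in short steps, Python scripts to look and compute and a shell command to move; the robot and the scene stay as the last step left them, time stands still between calls to the robot, and variables do not carry over. Pictures are saved under pics/ and viewed, on a budget of 10 in all, crops included, one or two more only if the job needs it, and the job is handed in when it is done.

```bash
mkdir -p pics; python3 - <<'E'
from plant import bot
import cv2,numpy as np,pickle
o=bot.get_obs();print({k:np.round(v,3) for k,v in o.items()},bot.grasp_offset)
for n in("scene","side"):
    c=bot.capture(n);cv2.imwrite(f"pics/{n}1.png",c["frame"][:,:,::-1]);pickle.dump(c,open(n+".pkl","wb"))
    V=c["view"];print(n,np.round(c["camera_matrix"],1).tolist(),np.round(-V[:3,:3].T@V[:3,3]))
c=bot.capture("wrist");print(c["mount"])
E
```

```text
{'time': np.float64(0.0), 'joint_positions': array([ 0.998,  0.343,  1.525,  0.   ,  1.275, -0.146]), 'dq': array([-0.001, -0.   ,  0.001,  0.001,  0.001, -0.   ]), 'tau': array([ -0.   , -43.124, -24.422,   0.072,   0.056,  -0.   ]), 'tool_pos': array([217.088, 477.566, 226.063]), 'tcp_rot': array([-3.14 , -0.   ,  2.715]), 'contact_force': array([ 0.751, -0.254, -0.266]), 'moment': array([0.027, 0.005, 0.019]), 'grip_width': np.float64(92.151)} 18.8
scene [[546.5, 0.0, 316.3], [0.0, 546.5, 240.4], [0.0, 0.0, 1.0]] [1048.  567. 1355.]
side [[444.0, 0.0, 319.8], [0.0, 444.0, 233.4], [0.0, 0.0, 1.0]] [ 326. -794.  716.]
[[ 4.35809912e-05 -9.64687706e-01 -2.63396332e-01  7.11449047e+01]
 [ 9.99999954e-01 -3.67391928e-05  3.00014948e-04  1.35536091e+00]
 [-2.99097700e-04 -2.63396333e-01  9.64687661e-01 -1.58216313e+02]
 [ 0.00000000e+00  0.00000000e+00  0.00000000e+00  1.00000000e+00]]
```

View pics/scene1.png

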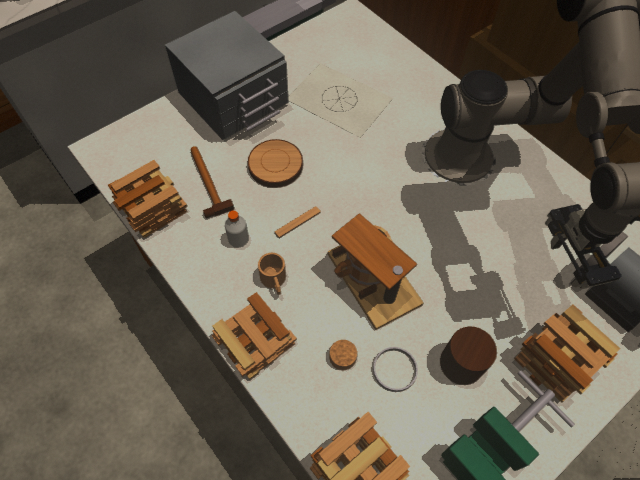

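View pics/side1.png

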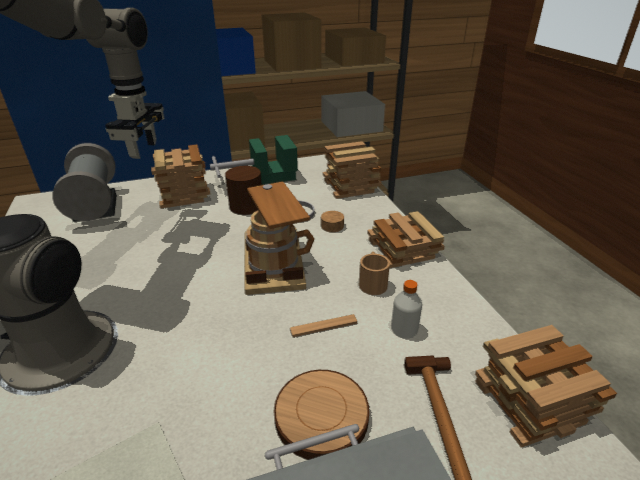

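The scene shows the board (free end near (340,230), pin at (398,270)), the stand base corner near (378,326), and the slab at (276,161). I'll zoom in on the stand.

```bash
cat > h.py <<'E'
import numpy as np,cv2,pickle
def ray(c,uv,z):
    V=c["view"];R=V[:3,:3];C=-R.T@V[:3,3]
    d=R.T@np.linalg.inv(c["camera_matrix"])@np.array([uv[0],uv[1],1.]);return C+d*(z-C[2])/d[2]
def proj(c,p):
    q=c["view"][:3,:3]@np.array(p,float)+c["view"][:3,3];q=c["camera_matrix"]@q;return q[:2]/q[2]
E
python3 - <<'E'
import pickle,cv2
c=pickle.load(open("scene.pkl","rb"));f=c["frame"][200:340,310:450,::-1]
a=cv2.resize(f,(560,560),interpolation=cv2.INTER_CUBIC)
cv2.imwrite("pics/crop1.png",a)
from h import *
c2=pickle.load(open("side.pkl","rb"))
print("slab",ray(c,(275.5,160),24),ray(c2,(322,408),24))
for n,p,z in(("mug",(272,264),75),("glue",(234,215),130),("log",(472,348),120),("stave",(298,222),10),("pin",(398,270),187)):print(n,ray(c,p,z).round())
E
```

```text
slab [ 474.10584702 -326.69460621   24.        ] [ 479.1991576  -328.70647108   24.        ]
mug [710. -20.  75.]
glue [ 717. -176.  130.]
log [487. 473. 120.]
stave [ 553. -113.   10.]
pin [513. 233. 187.]
```

View pics/crop1.png

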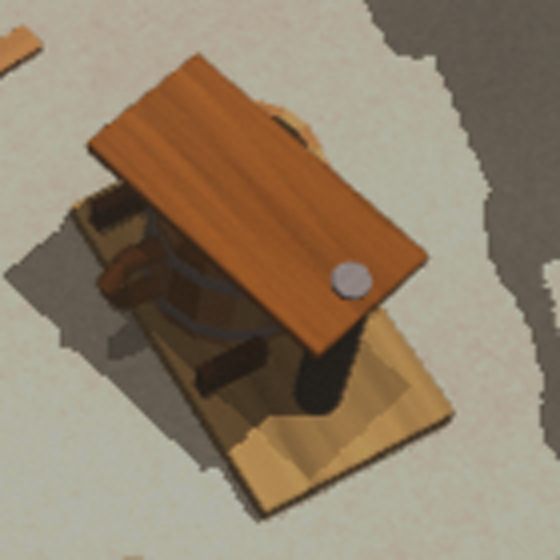

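```bash
python3 - <<'E'
from h import *
c=pickle.load(open("scene.pkl","rb"))
g=lambda u,v,z:ray(c,(310+(u-1.5)/4,200+(v-1.5)/4),z)[:2]
A,B,C,D=[g(*p,184) for p in((198,55),(90,147),(427,257),(318,355))]
print("board",A,B,C,D);pin=g(351,278,187);print("pin",pin)
P,Q,R=[g(*p,20) for p in((453,412),(262,514),(75,206))];print("base",P,Q,R,np.linalg.norm(P-Q),np.linalg.norm(Q-R))
# stand axes: +y from R to Q direction ; x from P->Q
ey=Q-R;ey/=np.linalg.norm(ey);ex=Q-P;ex/=np.linalg.norm(ex);print(ey,ex,ey@ex)
yaw=np.arctan2(-ey[0],ey[1]);yaw2=np.arctan2(ex[1],ex[0]);print("yaw",yaw,yaw2)
m=(A+B-C-D);bd=np.arctan2(m[1],m[0]);print("board dir",bd, "angle",bd-(yaw-np.pi/2),bd-(yaw2-np.pi/2))
print("tank from pin",pin-110*ey)
bx=np.array([-np.sin(bd),np.cos(bd)]); d=m/np.linalg.norm(m)
pb=(C+D)/2+20*d;print("pin from board",pb)
pc=pin+165*d-50*bx; pc2=pin+165*d+50*bx;print("corner cand -",pc,"+",pc2,"bx",bx,"bd",d)
E
```

```text
board [478.55619145  51.19203833] [576.03723072  60.83522085] [465.41978243 247.35173237] [561.45685529 254.34979658]
pin [512.65430067 229.98213039]
base [451.28071246 297.16222602] [598.418534   271.43616553] [548.60019137  20.29616662] 149.36990565525352 256.03352576215315
[0.19457742 0.98088716] [ 0.98505667 -0.17223055] 0.022731051690579377
yaw -0.19582661665572104 -0.17309360698475215
board dir -1.4997878298515972 angle 0.26683511359902035 0.24410210392805154
tank from pin [491.25078458 122.08454238]
pin from board [514.85729564 230.90116536]
corner cand - [474.48686127  61.85049574] + [574.23485686  68.94537962] bx [0.99747996 0.07094884] bd [ 0.07094884 -0.99747996]
```

```bash
python3 -m handwheel '[{"claw":0,"rz":-0.142},{"claw":0,"rz":-0.142},{"claw":0,"rz":-0.142},{"claw":0,"dx":-30,"dy":-42},{"claw":0,"dx":-30,"dy":-46},{"claw":0,"dx":-30,"dy":-46},{"claw":0,"dx":-30,"dy":-46},{"claw":0,"dx":-25,"dy":-46},{"claw":0,"dx":-25,"dy":-46}]'; python3 -m handwheel '[{"claw":0,"dx":-20,"dy":-46},{"claw":0,"dx":-20,"dy":-46},{"claw":0,"dx":-13,"dy":-46},{"claw":0},{"claw":0,"dz":30},{"claw":0,"dz":29},{"claw":0}]'
```

```text
invalid input at $[0]: expected keys claw, dx, dy, dz, rx, ry, rz
invalid input at $[0]: expected keys claw, dx, dy, dz, rx, ry, rz
```

```bash
python3 -m handwheel '[{"claw":0,"dx":0,"dy":0,"dz":0,"rx":0,"ry":0,"rz":-0.142},{"claw":0,"dx":0,"dy":0,"dz":0,"rx":0,"ry":0,"rz":-0.142},{"claw":0,"dx":0,"dy":0,"dz":0,"rx":0,"ry":0,"rz":-0.142},{"claw":0,"dx":-30,"dy":-40,"dz":0,"rx":0,"ry":0,"rz":0},{"claw":0,"dx":-30,"dy":-40,"dz":0,"rx":0,"ry":0,"rz":0},{"claw":0,"dx":-30,"dy":-40,"dz":0,"rx":0,"ry":0,"rz":0},{"claw":0,"dx":-30,"dy":-40,"dz":0,"rx":0,"ry":0,"rz":0},{"claw":0,"dx":-30,"dy":-40,"dz":0,"rx":0,"ry":0,"rz":0}]'; python3 -m handwheel '[{"claw":0,"dx":-20,"dy":-43,"dz":0,"rx":0,"ry":0,"rz":0},{"claw":0,"dx":-20,"dy":-43,"dz":0,"rx":0,"ry":0,"rz":0},{"claw":0,"dx":-15,"dy":-43,"dz":0,"rx":0,"ry":0,"rz":0},{"claw":0,"dx":-10,"dy":-43,"dz":0,"rx":0,"ry":0,"rz":0},{"claw":0,"dx":-10,"dy":-43,"dz":0,"rx":0,"ry":0,"rz":0},{"claw":0,"dx":0,"dy":0,"dz":0,"rx":0,"ry":0,"rz":0}]'
```

```text
time: 0.95
tool_pos: [367.8, 276.1, 226.7]
tcp_rot: [3.142, -0.0, 3.141]
contact_force: [1.4, -0.5, -1.0]
grip_width: 32.2
time: 1.55
tool_pos: [443.0, 58.4, 226.5]
tcp_rot: [-3.14, 0.0, 3.135]
contact_force: [-0.6, 0.6, -0.2]
grip_width: 0.6
```

```bash
python3 -m handwheel '[{"claw":0,"dx":0,"dy":0,"dz":29,"rx":0,"ry":0,"rz":0},{"claw":0,"dx":0,"dy":0,"dz":29,"rx":0,"ry":0,"rz":0},{"claw":0,"dx":0,"dy":0,"dz":0,"rx":0,"ry":0,"rz":0},{"claw":0,"dx":-15,"dy":0,"dz":0,"rx":0,"ry":0,"rz":0},{"claw":0,"dx":-13,"dy":-1,"dz":0,"rx":0,"ry":0,"rz":0},{"claw":0,"dx":-14,"dy":-1,"dz":0,"rx":0,"ry":0,"rz":0},{"claw":0,"dx":-14,"dy":-1,"dz":0,"rx":0,"ry":0,"rz":0},{"claw":0,"dx":-14,"dy":-1,"dz":0,"rx":0,"ry":0,"rz":0}]'; python3 -m handwheel '[{"claw":0,"dx":-16,"dy":1,"dz":0,"rx":0,"ry":0,"rz":0},{"claw":0,"dx":-16,"dy":2,"dz":0,"rx":0,"ry":0,"rz":0},{"claw":0,"dx":-16,"dy":3,"dz":0,"rx":0,"ry":0,"rz":0},{"claw":0,"dx":-16,"dy":6,"dz":0,"rx":0,"ry":0,"rz":0},{"claw":0,"dx":-16,"dy":7,"dz":0,"rx":0,"ry":0,"rz":0},{"claw":0,"dx":-16,"dy":7,"dz":0,"rx":0,"ry":0,"rz":0},{"claw":0,"dx":-14,"dy":11,"dz":0,"rx":0,"ry":0,"rz":0},{"claw":0,"dx":-13,"dy":12,"dz":0,"rx":0,"ry":0,"rz":0},{"claw":0,"dx":-13,"dy":12,"dz":0,"rx":0,"ry":0,"rz":0}]'; python3 -m handwheel '[{"claw":0,"dx":-8,"dy":10,"dz":0,"rx":0,"ry":0,"rz":0},{"claw":0,"dx":-5,"dy":7,"dz":0,"rx":0,"ry":0,"rz":0},{"claw":0,"dx":0,"dy":0,"dz":0,"rx":0,"ry":0,"rz":0}]'
```

```text
time: 2.35
tool_pos: [512.1, 59.3, 169.8]
tcp_rot: [3.142, -0.001, -3.142]
contact_force: [-2.0, 0.4, 0.8]
grip_width: 0.5
time: 3.25
tool_pos: [648.1, 120.6, 170.0]
tcp_rot: [-3.141, -0.001, 3.141]
contact_force: [-1.6, -1.6, 0.1]
grip_width: 0.5
time: 3.55
tool_pos: [661.4, 138.0, 169.5]
tcp_rot: [3.141, 0.001, -3.141]
contact_force: [0.0, -0.3, -0.2]
grip_width: 0.4
```

```bash
python3 -m handwheel '[{"claw":0,"dx":0,"dy":2,"dz":0,"rx":0,"ry":0,"rz":0},{"claw":0,"dx":0,"dy":2,"dz":0,"rx":0,"ry":0,"rz":0}]';python3 -m handwheel '[{"claw":0,"dx":0,"dy":2,"dz":0,"rx":0,"ry":0,"rz":0},{"claw":0,"dx":0,"dy":0,"dz":0,"rx":0,"ry":0,"rz":0},{"claw":0,"dx":0,"dy":0,"dz":0,"rx":0,"ry":0,"rz":0}]'
python3 - <<'E'
from h import *
from plant import bot
c=bot.capture("scene");pickle.dump(c,open("scene.pkl","wb"))
cv2.imwrite("pics/s2.png",cv2.resize(c["frame"][180:340,300:450,::-1],(600,640),interpolation=cv2.INTER_CUBIC)[:600])
E
```

```text
time: 3.75
tool_pos: [661.2, 140.0, 169.3]
tcp_rot: [-3.141, 0.001, 3.14]
contact_force: [2.0, -3.0, 0.1]
grip_width: 0.9
time: 4.05
tool_pos: [661.3, 141.2, 169.2]
tcp_rot: [-3.14, 0.001, 3.14]
contact_force: [1.3, -4.1, 1.5]
grip_width: 0.5
```

View pics/s2.png

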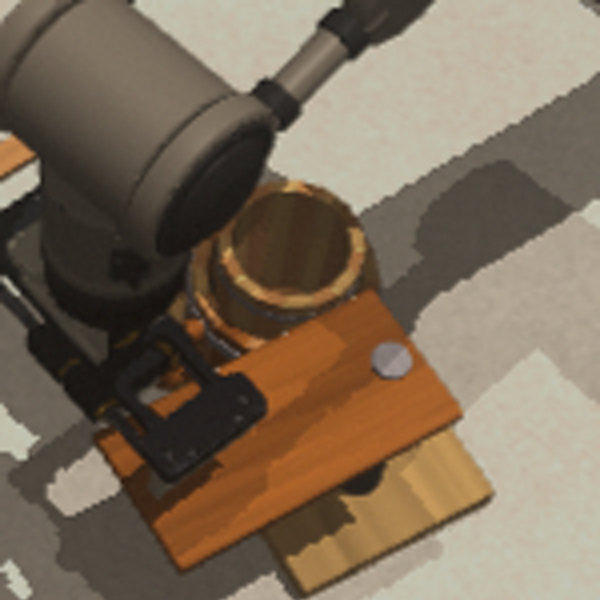

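```bash
python3 - <<'E'
from h import *
c=pickle.load(open("scene.pkl","rb"))
g=lambda u,v,z:ray(c,(300+(u-1.5)/4,180+(v-1.5)/4),z)[:2]
for a,b in(((462,412),(183,570)),((375,292),(97,437))):
    v=g(*b,184)-g(*a,184);print(np.linalg.norm(v),np.arctan2(v[1],v[0]),"joint",np.arctan2(v[1],v[0])+np.pi/2+.185)
print("pin",g(391,361,187))
for p in((292,244),(217,244),(367,250),(292,180),(292,308)):print(p,g(*p,160))
E
```

```text
196.20757778788246 -0.13907262932830391 joint 1.6167236974665926
197.2898952338284 -0.15451865207860652 joint 1.60127767471629
pin [514.03675883 231.46256378]
(292, 244) [494.00230326 123.83162553]
(217, 244) [531.2000981   94.30079249]
(367, 250) [459.75551544 156.61353042]
(292, 180) [462.26223386  88.25906334]
(292, 308) [524.68246218 158.21629707]
```

```bash
python3 -m handwheel '[{"claw":0,"dx":0,"dy":-30,"dz":0,"rx":0,"ry":0,"rz":0},{"claw":40,"dx":0,"dy":-30,"dz":-30,"rx":0,"ry":0,"rz":0},{"claw":40,"dx":0,"dy":0,"dz":-30,"rx":0,"ry":0,"rz":0},{"claw":40,"dx":40,"dy":0,"dz":0,"rx":0,"ry":0,"rz":0},{"claw":40,"dx":40,"dy":0,"dz":0,"rx":0,"ry":0,"rz":0},{"claw":40,"dx":40,"dy":0,"dz":0,"rx":0,"ry":0,"rz":0},{"claw":40,"dx":40,"dy":0,"dz":0,"rx":0,"ry":0,"rz":0},{"claw":40,"dx":7,"dy":0,"dz":0,"rx":0,"ry":0,"rz":0},{"claw":40,"dx":0,"dy":0,"dz":0,"rx":0,"ry":0,"rz":0}]'
python3 - <<'E'
from h import *
from plant import bot
o=bot.get_obs();c=bot.capture("wrist");c["obs"]=o;pickle.dump(c,open("wrist.pkl","wb"))
cv2.imwrite("pics/w1.png",c["frame"][:,:,::-1]);print(o["tool_pos"],o["tcp_rot"])
E
```

```text
time: 5.0
tool_pos: [493.4, 83.0, 229.6]
tcp_rot: [3.141, 0.001, 3.141]
contact_force: [1.2, -0.2, -0.6]
grip_width: 39.7
[493.36179216  82.96646069 229.6138395 ] [3.14106635e+00 1.37989978e-03 3.14087244e+00]
```

View pics/w1.png

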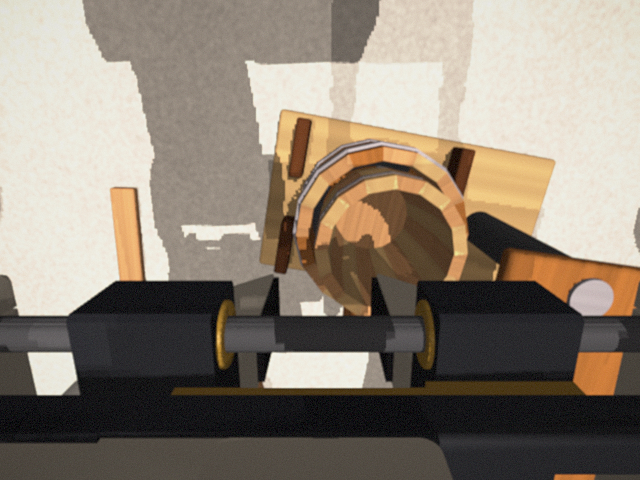

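```bash
python3 -m handwheel '[{"claw":40,"dx":0,"dy":-1.5,"dz":30,"rx":0,"ry":0,"rz":0},{"claw":40,"dx":0,"dy":0,"dz":30,"rx":0,"ry":0,"rz":0},{"claw":40,"dx":0,"dy":0,"dz":15,"rx":0,"ry":0,"rz":0},{"claw":40,"dx":0,"dy":0,"dz":12,"rx":0,"ry":0,"rz":0},{"claw":40,"dx":0,"dy":0,"dz":11,"rx":0,"ry":0,"rz":0},{"claw":40,"dx":0,"dy":0,"dz":0,"rx":0,"ry":0,"rz":0}]'; python3 -m handwheel '[{"claw":20,"dx":0,"dy":0,"dz":0,"rx":0,"ry":0,"rz":0},{"claw":20,"dx":0,"dy":0,"dz":0,"rx":0,"ry":0,"rz":0},{"claw":20,"dx":0,"dy":0,"dz":0,"rx":0,"ry":0,"rz":0}]';python3 -m handwheel '[{"claw":0,"dx":0,"dy":0,"dz":0,"rx":0,"ry":0,"rz":0},{"claw":0,"dx":0,"dy":0,"dz":0,"rx":0,"ry":0,"rz":0},{"claw":0,"dx":0,"dy":0,"dz":0,"rx":0,"ry":0,"rz":0},{"claw":0,"dx":0,"dy":0,"dz":0,"rx":0,"ry":0,"rz":0}]'
```

```text
time: 5.65
tool_pos: [494.1, 81.1, 129.1]
tcp_rot: [3.141, -0.003, 3.14]
contact_force: [-0.8, 0.3, -0.8]
grip_width: 39.7
time: 5.95
tool_pos: [494.5, 81.2, 131.4]
tcp_rot: [3.141, 0.002, 3.141]
contact_force: [0.3, 0.6, 0.1]
grip_width: 21.9
time: 6.35
tool_pos: [494.2, 81.3, 131.1]
tcp_rot: [3.141, 0.001, 3.141]
contact_force: [-0.4, 0.0, 3.6]
grip_width: 9.0
```

```bash
python3 -m handwheel '[{"claw":0,"dx":0,"dy":0,"dz":-2,"rx":0,"ry":0,"rz":0},{"claw":0,"dx":0,"dy":0,"dz":-2,"rx":0,"ry":0,"rz":0},{"claw":0,"dx":0,"dy":0,"dz":0,"rx":0,"ry":0,"rz":0}]'; python3 -m handwheel '[{"claw":0,"dx":0,"dy":0,"dz":-2,"rx":0,"ry":0,"rz":0},{"claw":0,"dx":0,"dy":0,"dz":-1,"rx":0,"ry":0,"rz":0},{"claw":0,"dx":0,"dy":0,"dz":0,"rx":0,"ry":0,"rz":0}]';python3 -m handwheel '[{"claw":0,"dx":0,"dy":0,"dz":-1,"rx":0,"ry":0,"rz":0},{"claw":0,"dx":0,"dy":0,"dz":0,"rx":0,"ry":0,"rz":0}]';python3 -m handwheel '[{"claw":0,"dx":0,"dy":0,"dz":-1,"rx":0,"ry":0,"rz":0},{"claw":0,"dx":0,"dy":0,"dz":0,"rx":0,"ry":0,"rz":0}]'
```

```text
time: 6.65
tool_pos: [493.9, 81.1, 134.7]
tcp_rot: [-3.141, -0.0, 3.141]
contact_force: [1.0, 0.0, -2.3]
grip_width: 9.3
time: 6.95
tool_pos: [493.8, 81.3, 137.6]
tcp_rot: [3.141, -0.001, 3.141]
contact_force: [0.4, 0.9, -5.2]
grip_width: 9.1
time: 7.15
tool_pos: [493.7, 81.4, 138.4]
tcp_rot: [3.141, -0.001, 3.141]
contact_force: [-0.1, 0.3, -7.7]
grip_width: 9.2
time: 7.35
tool_pos: [493.6, 81.4, 139.3]
tcp_rot: [3.141, -0.001, 3.141]
contact_force: [0.6, 1.6, -10.7]
grip_width: 9.2
```

```bash
python3 -m handwheel '[{"claw":0,"dx":0,"dy":0,"dz":2.5,"rx":0,"ry":0,"rz":0},{"claw":0,"dx":4.2,"dy":0.2,"dz":0,"rx":0,"ry":0,"rz":0.1},{"claw":0,"dx":4.2,"dy":0.2,"dz":0,"rx":0,"ry":0,"rz":0.1},{"claw":0,"dx":0,"dy":0,"dz":0,"rx":0,"ry":0,"rz":0}]'; python3 -m handwheel '[{"claw":0,"dx":4.2,"dy":0.2,"dz":0,"rx":0,"ry":0,"rz":0.1},{"claw":0,"dx":4.2,"dy":0.2,"dz":0,"rx":0,"ry":0,"rz":0.1},{"claw":0,"dx":0,"dy":0,"dz":-1.5,"rx":0,"ry":0,"rz":0},{"claw":0,"dx":0,"dy":0,"dz":0,"rx":0,"ry":0,"rz":0}]';python3 -m handwheel '[{"claw":0,"dx":2.9,"dy":0.1,"dz":0,"rx":0,"ry":0,"rz":0.07},{"claw":0,"dx":0,"dy":0,"dz":0,"rx":0,"ry":0,"rz":0}]'
```

```text
time: 7.75
tool_pos: [485.7, 81.8, 137.6]
tcp_rot: [-3.141, 0.001, 2.94]
contact_force: [-0.8, 0.3, -4.5]
grip_width: 8.8
time: 8.15
tool_pos: [477.8, 84.5, 138.7]
tcp_rot: [3.141, 0.0, 2.745]
contact_force: [0.8, 1.2, -8.7]
grip_width: 9.3
time: 8.35
tool_pos: [474.8, 85.5, 138.6]
tcp_rot: [-3.141, -0.0, 2.673]
contact_force: [-1.1, -1.2, -6.9]
grip_width: 9.1
```

```bash
for i in 1; do python3 -m handwheel '[{"claw":0,"dx":2.9,"dy":0.1,"dz":0,"rx":0,"ry":0,"rz":0.07},{"claw":0,"dx":0,"dy":0,"dz":0,"rx":0,"ry":0,"rz":0}]';python3 -m handwheel '[{"claw":0,"dx":2.9,"dy":0.1,"dz":0,"rx":0,"ry":0,"rz":0.07},{"claw":0,"dx":0,"dy":0,"dz":0,"rx":0,"ry":0,"rz":0}]'; done
```

```text
time: 8.55
tool_pos: [472.5, 87.0, 138.8]
tcp_rot: [-3.141, 0.0, 2.604]
contact_force: [0.7, 0.1, -5.1]
grip_width: 9.1
time: 8.75
tool_pos: [470.5, 88.8, 139.2]
tcp_rot: [3.141, 0.001, 2.534]
contact_force: [0.8, 1.1, -3.0]
grip_width: 9.0
```

```bash
python3 -m handwheel '[{"claw":0,"dx":2.9,"dy":0.1,"dz":0,"rx":0,"ry":0,"rz":0.07},{"claw":0,"dx":0,"dy":0,"dz":0,"rx":0,"ry":0,"rz":0}]';python3 -m handwheel '[{"claw":0,"dx":0,"dy":0,"dz":-1.5,"rx":0,"ry":0,"rz":0},{"claw":0,"dx":0,"dy":0,"dz":0,"rx":0,"ry":0,"rz":0}]'
```

```text
time: 8.95
tool_pos: [468.1, 90.6, 139.1]
tcp_rot: [3.141, 0.001, 2.464]
contact_force: [0.4, -0.4, -2.0]
grip_width: 8.9
time: 9.15
tool_pos: [468.2, 90.4, 140.6]
tcp_rot: [3.141, 0.001, 2.463]
contact_force: [0.5, 0.2, -3.3]
grip_width: 9.2
```

```bash
python3 -m handwheel '[{"claw":0,"dx":0,"dy":0,"dz":-2,"rx":0,"ry":0,"rz":0},{"claw":0,"dx":0,"dy":0,"dz":0,"rx":0,"ry":0,"rz":0}]';python3 -m handwheel '[{"claw":0,"dx":0,"dy":0,"dz":-1.5,"rx":0,"ry":0,"rz":0},{"claw":0,"dx":0,"dy":0,"dz":0,"rx":0,"ry":0,"rz":0}]'
```

```text
time: 9.35
tool_pos: [468.0, 90.4, 142.5]
tcp_rot: [3.141, 0.0, 2.462]
contact_force: [1.1, 0.6, -3.5]
grip_width: 9.2
time: 9.55
tool_pos: [467.8, 90.4, 143.9]
tcp_rot: [3.141, 0.0, 2.461]
contact_force: [0.0, 0.1, -3.4]
grip_width: 8.7
```

```bash
python3 -m handwheel '[{"claw":0,"dx":0,"dy":0,"dz":-2,"rx":0,"ry":0,"rz":0},{"claw":0,"dx":0,"dy":0,"dz":-2,"rx":0,"ry":0,"rz":0}]';python3 -m handwheel '[{"claw":0,"dx":0,"dy":0,"dz":-2,"rx":0,"ry":0,"rz":0},{"claw":0,"dx":0,"dy":0,"dz":-2,"rx":0,"ry":0,"rz":0}]';python3 -m handwheel '[{"claw":0,"dx":0,"dy":0,"dz":-3,"rx":0,"ry":0,"rz":0},{"claw":0,"dx":0,"dy":0,"dz":-3,"rx":0,"ry":0,"rz":0}]';python3 -m handwheel '[{"claw":0,"dx":0,"dy":0,"dz":-4,"rx":0,"ry":0,"rz":0},{"claw":0,"dx":0,"dy":0,"dz":-4,"rx":0,"ry":0,"rz":0},{"claw":0,"dx":0,"dy":0,"dz":-4,"rx":0,"ry":0,"rz":0}]'
python3 - <<'E'
from h import *
from plant import bot
o=bot.get_obs();print(o["moment"],o["contact_force"])
c=bot.capture("side");d=bot.capture("scene")
f=lambda c,p,s:(lambda q:cv2.resize(c["frame"][int(q[1])-55:int(q[1])+75,int(q[0])-65:int(q[0])+65,::-1],(400,400),interpolation=cv2.INTER_CUBIC))(proj(c,p))
cv2.imwrite("pics/s3.png",np.hstack([f(c,(494,123,160),0),f(d,(494,123,160),0)]))
E
```

```text
time: 9.75
tool_pos: [467.7, 90.5, 147.8]
tcp_rot: [-3.142, -0.0, 2.461]
contact_force: [1.3, -0.1, -2.9]
grip_width: 8.9
time: 9.95
tool_pos: [467.7, 90.5, 151.9]
tcp_rot: [3.141, 0.0, 2.461]
contact_force: [0.4, 0.8, -1.7]
grip_width: 8.6
time: 10.15
tool_pos: [467.7, 90.5, 158.0]
tcp_rot: [3.141, -0.0, 2.461]
contact_force: [-0.8, 0.3, -4.1]
grip_width: 9.1
time: 10.45
tool_pos: [467.7, 90.4, 170.1]
tcp_rot: [3.141, 0.0, 2.461]
contact_force: [-0.1, 0.3, -2.9]
grip_width: 8.9
[-0.14126341  0.06089025  0.05534289] [-0.14483897  0.32600851 -2.89237463]
```

View pics/s3.png

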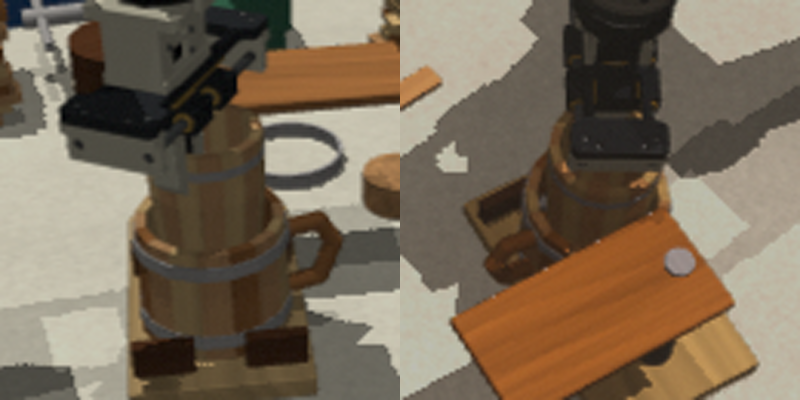

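```bash
python3 -m handwheel '[{"claw":0,"dx":0,"dy":0,"dz":-10,"rx":0,"ry":0,"rz":0},{"claw":0,"dx":0,"dy":0,"dz":-20,"rx":0,"ry":0,"rz":0},{"claw":0,"dx":0,"dy":0,"dz":-20,"rx":0,"ry":0,"rz":0},{"claw":0,"dx":0,"dy":0,"dz":-20,"rx":0,"ry":0,"rz":0},{"claw":0,"dx":0,"dy":0,"dz":-10,"rx":0,"ry":0,"rz":0},{"claw":0,"dx":0,"dy":0,"dz":0,"rx":0,"ry":0,"rz":0}]'
python3 - <<'E'
from h import *
from plant import bot
c=pickle.load(open("scene.pkl","rb"));cv2.imwrite("pics/cab.png",cv2.resize(c["frame"][5:205,150:350,::-1],(600,600),interpolation=cv2.INTER_CUBIC))
for p in((220,138),(288,97)):print(ray(c,p,0).round())
for p in((217,93),(288,53)):
  for z in(150,200,250):print(z,ray(c,p,z).round())
# slab centre refined by mask at top plane: sample hue
hsv=cv2.cvtColor(c["frame"],cv2.COLOR_RGB2HSV);m=((hsv[...,1]>90)&(hsv[...,2]>70)).astype(np.uint8)
k=np.zeros_like(m);k[130:195,240:310]=m[130:195,240:310]
n=max(cv2.findContours(k,cv2.RETR_EXTERNAL,cv2.CHAIN_APPROX_NONE)[0],key=cv2.contourArea)
W=np.array([ray(c,p[0],24)[:2] for p in n],np.float32);print("slab",cv2.minEnclosingCircle(W),cv2.boundingRect(n))
E
```

```text
time: 11.15
tool_pos: [468.4, 90.5, 251.2]
tcp_rot: [3.139, 0.002, 2.461]
contact_force: [-0.3, -0.3, -4.0]
grip_width: 9.3
[ 550. -525.    0.]
[ 270. -533.    0.]
150 [ 514. -556.  150.]
200 [ 537. -510.  200.]
250 [ 559. -463.  250.]
150 [ 241. -563.  150.]
200 [ 274. -516.  200.]
250 [ 308. -469.  250.]
slab ((475.5678405761719, -327.5890808105469), 84.65186309814453) (248, 139, 55, 44)
```

View pics/cab.png

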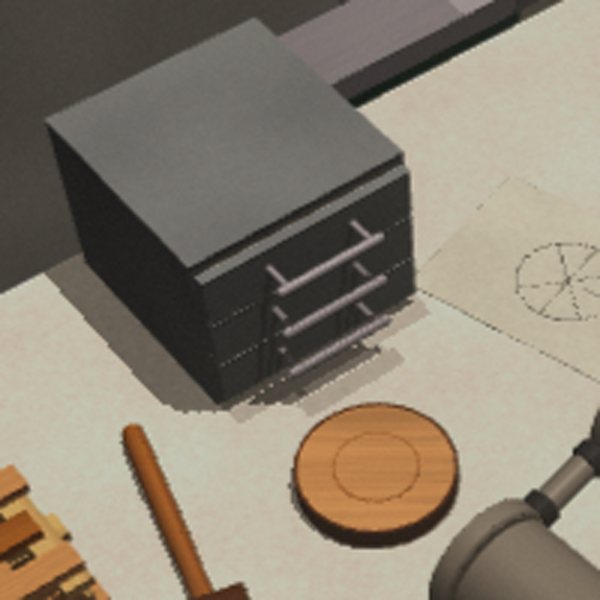

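```bash
python3 -m handwheel '[{"claw":0,"dx":-8,"dy":-11,"dz":0,"rx":0,"ry":0,"rz":0},{"claw":0,"dx":-18,"dy":-24.2,"dz":0,"rx":0,"ry":0,"rz":0},{"claw":0,"dx":-18,"dy":-24.2,"dz":0,"rx":0,"ry":0,"rz":0},{"claw":0,"dx":-18,"dy":-24.2,"dz":0,"rx":0,"ry":0,"rz":0},{"claw":0,"dx":-18,"dy":-24.2,"dz":0,"rx":0,"ry":0,"rz":0},{"claw":0,"dx":-18,"dy":-24.2,"dz":0,"rx":0,"ry":0,"rz":0},{"claw":0,"dx":-18,"dy":-24.2,"dz":0,"rx":0,"ry":0,"rz":0},{"claw":0,"dx":-18,"dy":-24.2,"dz":0,"rx":0,"ry":0,"rz":0}]'; python3 -m handwheel '[{"claw":0,"dx":-18,"dy":-24.2,"dz":0,"rx":0,"ry":0,"rz":0},{"claw":0,"dx":-18,"dy":-24.2,"dz":0,"rx":0,"ry":0,"rz":0},{"claw":0,"dx":-18,"dy":-24.2,"dz":0,"rx":0,"ry":0,"rz":0},{"claw":0,"dx":-18,"dy":-24.2,"dz":0,"rx":0,"ry":0,"rz":0},{"claw":0,"dx":-18,"dy":-24.2,"dz":0,"rx":0,"ry":0,"rz":0},{"claw":0,"dx":-18,"dy":-24.2,"dz":0,"rx":0,"ry":0,"rz":0},{"claw":0,"dx":-18,"dy":-24.2,"dz":0,"rx":0,"ry":0,"rz":0},{"claw":0,"dx":-9,"dy":-12.6,"dz":0,"rx":0,"ry":0,"rz":0},{"claw":0,"dx":0,"dy":0,"dz":0,"rx":0,"ry":0,"rz":0}]'
python3 -m handwheel '[{"claw":0,"dx":0,"dy":0,"dz":20,"rx":0,"ry":0,"rz":0},{"claw":0,"dx":0,"dy":0,"dz":30,"rx":0,"ry":0,"rz":0},{"claw":0,"dx":0,"dy":0,"dz":30,"rx":0,"ry":0,"rz":0},{"claw":0,"dx":0,"dy":0,"dz":20,"rx":0,"ry":0,"rz":0},{"claw":0,"dx":0,"dy":0,"dz":10,"rx":0,"ry":0,"rz":0},{"claw":0,"dx":0,"dy":0,"dz":0,"rx":0,"ry":0,"rz":0}]'
python3 - <<'E'
from h import *
from plant import bot
o=bot.get_obs();print(o["tool_pos"],o["moment"],o["contact_force"])
c=bot.capture("side");d=bot.capture("scene")
f=lambda c,p,s:(lambda q:cv2.resize(c["frame"][int(q[1])-s:int(q[1])+s,int(q[0])-s:int(q[0])+s,::-1],(400,400),interpolation=cv2.INTER_CUBIC))(proj(c,p))
cv2.imwrite("pics/s4.png",np.hstack([f(c,(476,-328,80),90),f(d,(476,-328,80),65)]))
E
```

```text
time: 11.95
tool_pos: [457.1, -135.8, 248.5]
tcp_rot: [-3.141, -0.002, 2.46]
contact_force: [0.8, 0.0, -3.2]
grip_width: 8.5
time: 12.85
tool_pos: [447.5, -362.3, 248.2]
tcp_rot: [-3.142, -0.002, 2.458]
contact_force: [-0.3, 0.2, -2.5]
grip_width: 9.2
time: 13.45
tool_pos: [448.1, -359.1, 138.4]
tcp_rot: [3.141, -0.003, 2.461]
contact_force: [0.2, 1.2, -2.7]
grip_width: 9.0
[ 448.13299379 -359.09231442  138.42772947] [-0.15428877  0.05903496 -0.02665507] [ 0.23393004  1.17621514 -2.65134362]
```

View pics/s4.png

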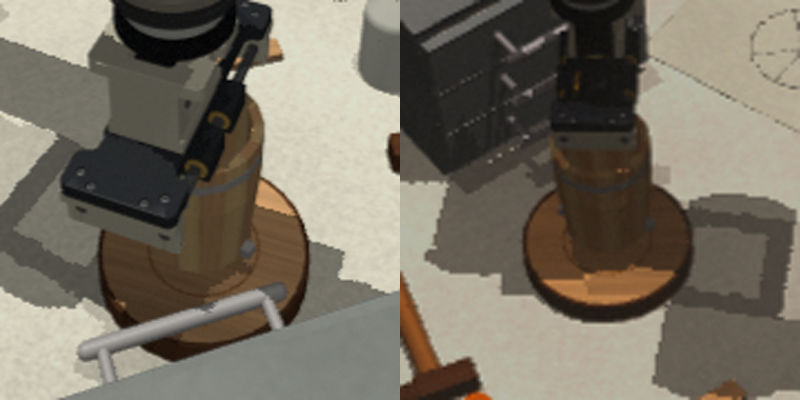

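```bash
python3 -m handwheel '[{"claw":0,"dx":0,"dy":0,"dz":6,"rx":0,"ry":0,"rz":0},{"claw":0,"dx":0,"dy":0,"dz":6,"rx":0,"ry":0,"rz":0},{"claw":0,"dx":0,"dy":0,"dz":4,"rx":0,"ry":0,"rz":0},{"claw":0,"dx":0,"dy":0,"dz":3,"rx":0,"ry":0,"rz":0},{"claw":0,"dx":0,"dy":0,"dz":0,"rx":0,"ry":0,"rz":0}]';for i in 1; do python3 -m handwheel '[{"claw":0,"dx":0,"dy":0,"dz":1.5,"rx":0,"ry":0,"rz":0},{"claw":0,"dx":0,"dy":0,"dz":1,"rx":0,"ry":0,"rz":0},{"claw":0,"dx":0,"dy":0,"dz":0,"rx":0,"ry":0,"rz":0}]';python3 -m handwheel '[{"claw":0,"dx":0,"dy":0,"dz":1,"rx":0,"ry":0,"rz":0},{"claw":0,"dx":0,"dy":0,"dz":0,"rx":0,"ry":0,"rz":0}]'; done
```

```text
time: 14.05
tool_pos: [448.4, -360.3, 120.2]
tcp_rot: [3.141, -0.001, 2.461]
contact_force: [0.4, -0.2, -2.6]
grip_width: 9.1
time: 14.35
tool_pos: [448.6, -360.4, 118.1]
tcp_rot: [3.142, -0.0, 2.461]
contact_force: [-0.1, 0.4, -3.4]
grip_width: 8.8
time: 14.55
tool_pos: [448.6, -360.4, 117.1]
tcp_rot: [3.142, -0.0, 2.461]
contact_force: [-0.2, -0.7, -3.6]
grip_width: 9.1
```

```bash
python3 -m handwheel '[{"claw":0,"dx":0,"dy":0,"dz":1,"rx":0,"ry":0,"rz":0},{"claw":0,"dx":0,"dy":0,"dz":0,"rx":0,"ry":0,"rz":0}]';python3 -m handwheel '[{"claw":0,"dx":0,"dy":0,"dz":1,"rx":0,"ry":0,"rz":0},{"claw":0,"dx":0,"dy":0,"dz":0,"rx":0,"ry":0,"rz":0}]';python3 -m handwheel '[{"claw":0,"dx":0,"dy":0,"dz":0.7,"rx":0,"ry":0,"rz":0},{"claw":0,"dx":0,"dy":0,"dz":0,"rx":0,"ry":0,"rz":0}]'
```

```text
time: 14.75
tool_pos: [448.6, -360.4, 116.1]
tcp_rot: [3.141, -0.0, 2.461]
contact_force: [-0.2, -0.4, -3.8]
grip_width: 8.5
time: 14.95
tool_pos: [448.7, -360.6, 115.3]
tcp_rot: [-3.142, 0.0, 2.461]
contact_force: [-0.5, -0.9, -1.1]
grip_width: 9.5
time: 15.15
tool_pos: [448.6, -360.8, 115.2]
tcp_rot: [-3.141, 0.001, 2.461]
contact_force: [-3.8, 0.6, 2.5]
grip_width: 9.2
```

Contact with the slab (force went from −3.8 to +2.5 N). Next I open the gripper a little and retreat straight up.

```bash
python3 -m handwheel '[{"claw":16,"dx":0,"dy":0,"dz":0,"rx":0,"ry":0,"rz":0},{"claw":24,"dx":0,"dy":0,"dz":0,"rx":0,"ry":0,"rz":0},{"claw":34,"dx":0,"dy":0,"dz":0,"rx":0,"ry":0,"rz":0},{"claw":34,"dx":0,"dy":0,"dz":0,"rx":0,"ry":0,"rz":0}]';python3 -m handwheel '[{"claw":34,"dx":0,"dy":0,"dz":-10,"rx":0,"ry":0,"rz":0},{"claw":34,"dx":0,"dy":0,"dz":-20,"rx":0,"ry":0,"rz":0},{"claw":34,"dx":0,"dy":0,"dz":-30,"rx":0,"ry":0,"rz":0},{"claw":34,"dx":0,"dy":0,"dz":-40,"rx":0,"ry":0,"rz":0},{"claw":34,"dx":20,"dy":20,"dz":-30,"rx":0,"ry":0,"rz":0},{"claw":34,"dx":40,"dy":25,"dz":0,"rx":0,"ry":0,"rz":0},{"claw":34,"dx":40,"dy":25,"dz":0,"rx":0,"ry":0,"rz":0},{"claw":34,"dx":40,"dy":25,"dz":0,"rx":0,"ry":0,"rz":0},{"claw":34,"dx":0,"dy":0,"dz":0,"rx":0,"ry":0,"rz":0}]'
python3 - <<'E'
from h import *
from plant import bot
o=bot.get_obs();print(o["tool_pos"],o["contact_force"])
d=bot.capture("scene");pickle.dump(d,open("scene3.pkl","wb"));cv2.imwrite("pics/s5.png",d["frame"][:,:,::-1])
E
```

```text
time: 15.55
tool_pos: [448.7, -360.3, 114.3]
tcp_rot: [3.141, -0.0, 2.461]
contact_force: [-0.0, 0.0, -0.2]
grip_width: 32.9
time: 16.45
tool_pos: [397.6, -194.0, 245.4]
tcp_rot: [3.141, -0.001, 2.464]
contact_force: [-0.6, -0.3, -0.7]
grip_width: 33.8
[ 397.58353187 -193.96597993  245.41865398] [-0.62415889 -0.32601879 -0.69421097]
```

View pics/s5.png

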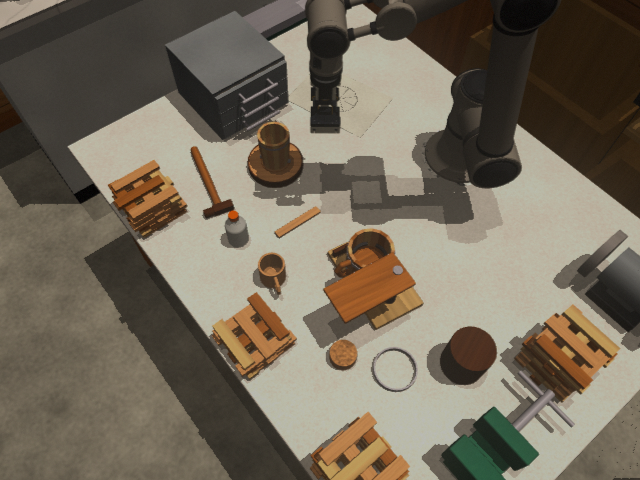

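The cup stands on the slab with its mouth at about (273,132), the board is at its stop, and the bystanders look unmoved. One numeric check, then I hand in.

```bash
python3 - <<'E'
from h import *
from plant import bot
d=pickle.load(open("scene3.pkl","rb"));print("expected mouth px",proj(d,(475.6,-327.6,144)),"mouth seen at",ray(d,(273.5,131.5),144))
bot.close_job()
E
```

```text
expected mouth px [272.62981054 133.91599543] mouth seen at [ 468.20646994 -333.3677846   144.        ]
the job is handed in; nothing more can be done
```

The freed cup is standing upright near the middle of the slab, and I handed the job in after about 16.5 s of robot time. `bot.close_job()` gives no verdict, so the result is unconfirmed.

- **Press board:** I pushed it near its free corner until it reached its stop. The picture put the joint at about 1.60–1.62 rad, and the last picture shows it still there.
- **Freeing the cup:** I took it by the rim and turned it clockwise with light pulls. The highest reading was 10.7 N, including the cup's weight of about 3 N. It came loose at about 39° and I drew it straight out.
- **Placing:** I lowered it onto the slab until I felt contact, with the reading going from −3.8 N to +2.5 N, then released it and backed off. The force on the tool then read under 1 N.
- **Final check:** The mouth, picked by eye, is about 9 mm from the slab's centre, against a 45 mm limit. The cup looks upright, but I did not measure its tilt.
- **Bystanders:** They look unmoved in the last picture. I checked this only by eye, not against the start positions.

No check failed or disagreed.

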